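# Unlock the balance and set on the 500 g check weight

### The job

The balance in the weighing hood has just been moved: release its transport lock by turning the slotted lock knob clockwise to its stop with the T-handled key, and stand the key back in its stand. Then set the largest check weight from the tray upright on the pan, centred in the small engraved ring, lowering it gently rather than dropping it or pressing on the pan, and let go. Keep clear of the hood, leave the other weights and the glassware where they are.

Things in the scene. Friction and masses are not known exactly. Their poses are not given: they have to be found in the camera images.
- hood: Clear acrylic weighing hood on the bench, open in front (-x), edged in aluminium. Origin: on the bench, middle of the front foot line; x to its back, z up. Side panes 6 mm thick at y = -190 and +190 mm, from x = 0 at the bench and x = 62 mm at the top back to x = 220 mm; back pane at x = 217 mm; roof 290 mm above the bench (its front bar 295) from x = 59 to 220 mm.
- hood_edge (a point): Middle of the hood roof's front bar, 290 mm above the bench; y along the bar. It hangs above the middle of the pan (within 10 mm), so a tool that points straight down cannot reach the pan: lean it back towards the robot, fingers pointing forward and down, 35 to 45 degrees from vertical.
- balance: Pale grey precision balance 280 (x) x 180 (y) x 70 mm, its sloping display and keys at its front (-x). Origin: on the bench under its centre, z up; its deck is 70 mm above the bench. The pan's axis is at x = 60, y = 0 mm, the lock's axis at x = -48, y = 58 mm.
- pan_top (a point): Centre of the upper face of the round steel pan, 120 mm across, 86 mm above the bench when empty. Two engraved rings about this point: the small one is 58 mm across, the large one 100 mm. z is up.
- pan (a joint): How far the pan is down, in m: 0 empty, stop at 0.008; spring 1600 N/m with a preload of about 0.45 N, well damped. It sinks about 2.8 mm under the 500 g weight. While the transport lock is on (lock below about 0.9 rad) the pan is propped and does not sink.
- lock (a joint): Turn of the transport-lock knob, in rad: near 0 locked, growing clockwise as seen from above to the stop at 1.2 (unlocked). It stays where it is left; friction about 0.05 N m.
- lock_slot (a point): Middle of the mouth of the slot in the steel lock knob (30 mm across), level with the knob's top, 81.5 mm above the bench. x along the slot, z up; turns with the knob. Slot right across the knob, 6 mm wide (mouth bevelled to 10), 9 deep. A fixed black collar 41 mm across stands flush round it. Locked, the slot points 0.6 rad left (+) of the balance's x; unlocked 0.6 rad right.
- key: T-handled key, 106 mm tall, 90 g, loose. Origin: middle of its tip, z up the shank. Flat steel blade 14 mm wide (x), 3 mm thick (y) up to z = 14 mm, its last 2 mm narrowed to 12 x 2; shank 9 mm across; collar 30 mm across from z = 45 to 50 mm; grey handle bar 66 mm along x, 16 mm thick along y, from z = 86 to 106 mm, parallel to the blade.
- key_tip (a point): Middle of the key's blade tip: the key's origin and axes.
- key_handle (a point): Centre of the key's handle bar, 96 mm above the tip; x along the bar, y across its 16 mm thickness.
- stand: Grey plastic block 64 x 64 x 60 mm (on a 76 mm base plate), fixed on the bench, with one square hole 20 x 20 mm, 52 mm deep, chamfered 3 mm. The key stands in it with its collar resting on the block's top, its tip 15 mm above the bench, turned any way. Origin: centre of its underside.
- stand_hole (a point): Centre of the hole's mouth, on the block's top 60 mm above the bench.
- tray: Low wooden tray, 90 (x) x 196 (y) x 16 mm, felt-lined floor 6 mm above the bench, rim 6 mm thick, fixed on the bench; the three weights stand in a row along its y, about 60 mm apart, in any order. Origin: centre of its underside.
- weight500: The largest weight, 500 g, polished steel: a cylinder 38 mm across up to 47 mm, then a neck and a knob 22 mm across up to 64 mm. Origin: centre of its underside, z up. Grip it by the cylinder.
- weight200: The middle weight, same shape, 28 mm across, 47 mm tall; stays in the tray. Origin: centre of its underside.
- weight100: The smallest weight, same shape, 22 mm across, 37 mm tall; stays in the tray. Origin: centre of its underside.
- vial_a: Glass vial with white cap, 28 mm across, 64 mm tall, standing in the hood beside the balance, at its right. Bystander. Origin: centre of its underside.
- vial_b: Vial like vial_a, on the bench left of the hood, near the flask. Bystander.
- vial_c: Vial like vial_a, on the bench right of the hood, near the beaker. Bystander.
- flask: Glass conical flask, 82 mm across, 124 mm tall, left of the hood. Bystander. Origin: centre of its underside.
- beaker: Glass beaker, 68 mm across, 85 mm tall, right of the hood. Bystander. Origin: centre of its underside.
- crucible: Small white ceramic crucible, 39 mm across its rim, 34 mm tall, standing in the hood on the other side of the balance. Bystander. Origin: centre of its underside.
There are look-alikes about, which are no part of the job. Leave any orange look-alike of the weight500 alone.

How it is judged:
On the way, in this order (a step that is already met when the one before it is completed fails the run):
1. the lock knob is turned to its stop (above 1.05 rad) with the key's tip in its slot (value of joint lock above 1.05 rad and distance between key_tip and lock_slot below 0.015 m), for 0.2 s.
2. the key stands seated in its stand, let go, and the lock is still released (horizontal distance between key_tip and stand_hole below 0.009 m and height (world z) of key_tip below 0.02 m and angle between key's own z axis and vertical below 0.12 rad and contact force between key and the fingers below 0.2 N and value of joint lock above 1.05 rad), for 0.2 s.
3. the 500 g weight stands upright on the pan within 10 mm of its centre, let go, the pan sunk under it (horizontal distance between weight500 and pan_top below 0.01 m and angle between weight500's own z axis and vertical below 0.08 rad and value of joint pan above 0.0018 m and z of weight500 in the frame of pan_top below 0.004 m and contact force between weight500 and the fingers below 0.2 N and linear speed of weight500 below 0.01 m/s and value of joint lock above 1.05 rad), for 0.2 s.
At the end, for the whole second after the job is handed in: Lock above 1.05 rad; key seated in its stand (tip within 9 mm of the hole's axis, below 20 mm, tilt under 0.12 rad); 500 g weight at rest on the pan within 10 mm of its centre, tilt under 0.08 rad, pan sunk over 1.8 mm; other weights within 15 mm of their start; nothing held (all of step 3 and horizontal distance between key_tip and stand_hole below 0.009 m and height (world z) of key_tip below 0.02 m and angle between key's own z axis and vertical below 0.12 rad and contact force between key and the fingers below 0.2 N and distance of each of weight200, weight100 from where it was at the start of the episode below 0.015 m); the robot touches nothing.
It fails at once if the pan is forced down more than 6 mm (weight dropped or pressed on) (value of joint pan above 0.006 m).
It fails at once if another weight or a bystander is shifted by more than 20 mm (distance of any of weight200, weight100, vial_a, vial_b, vial_c, flask, beaker, crucible from where it was at the start of the episode above 0.02 m).
It fails at once if the hood is struck by the arm, the gripper or the weight with more than 5 N (contact force between hood and the arm above 5 N or contact force between hood and the fingers above 5 N or contact force between hood and weight500 above 5 N).
It also fails if it takes over 72 s, if anything falls off the work surface, if the arm or the gripper's body presses on something with over 40 N, if the wrist force passes 120 N, or if a joint passes its speed limit or range.

### The arm

A 6-joint arm with a two-finger parallel gripper is mounted at the origin on the work surface. World frame = base frame: x ahead of the robot, y to its left, z up, the work surface at z = 0. Lengths are in m, angles in rad, forces in N, time in s.
With the tool pointing down it reaches from about 0.325 to 0.85 m from the base axis. Payload 4.4 kg.
Tool frame: the origin (TCP) lies at the very end of the fingers, on their centre line; the grasp point (between the pads) lies 19 mm behind it; z points along the fingers, y is the line along which they close (so a half turn about z gives the same grasp; the last joint's range is limited). The gripper opens to 94 mm and grips with 3 to 60 N. Pads are 16 mm wide; open, the fingers measure 119 mm over their backs; the gripper's body (75 mm by 177 mm) begins 78 mm behind the grasp point.
Start: joints at [-1.371, 0.207, 1.542, -0, 1.393, -0.15], TCP at [0.197, -0.54, 0.205] pointing down, gripper open.
Joint ranges: [-2.73, 2.73], [-0.86, 2.22], [0.23, 2.46], [-1.11, 4.25], [0.08, 2.63], [-2.82, 2.82]. Speed limits (rad/s): [2.79, 2.79, 3.14, 3.14, 3.14, 3.14].

### API

Orientations are given as a rotation vector (axis times angle).
In Python, from bench import sensors, grab_frame, camera_params, workorder gives the robot as it stands.
- The arm moves only by the tool jog_arm, never from a script. Its argument "series" is a list that holds one entry, the list of rows, each a list of 7 numbers: the turn, a rotation vector about the tool's x, y, z in units of 5 degrees (1.0 is 5 degrees), then the shift along the tool's x, y, z in cm, then the finger opening in cm, from 0 to 9.4. A call has 1 to 8 rows; each row shifts and turns the commanded pose from where the row before left it, along the tool's axes as they then stand; what a row does not reach is not made up. A row lasts 1/10 s, in which the tool goes at most 50 mm and 8.59 degrees, less where a joint would pass 70% of its speed; a pose out of reach is approached as far as the arm can. A call is refused whole if a number of a shift passes 5 or a number of a turn 1, either way. A call with a gripper value outside its range is refused whole. The fingers move at their own pace and stop on an object; "squeeze" is the grip in N (left out, the last holds). Time passes only in rows, so rows that do not move let the fingers close. It gives the time, the measured TCP pose, the force, the opening and the grip force at its end, in the units of the state.
- sensors.sense(): the state, without advancing time (a new reading comes with each control period).
- grab_frame(name): name is "scene" or "top"; returns the picture (420x560x3 uint8, red, green, blue); there is no depth.
- camera_params(name): a dict with "camera_matrix" (3x3 intrinsics, pixels), "R" (3x3) and "t" (3): a world point X has camera coordinates R X + t. Camera axes: x right, y down, z forward; pixel columns grow to the right and rows downward; lengths in m; the calibration is good to about 2 mm. A picture is of the moment at which its call begins. camera_params takes no time and is no camera call.
- workorder.close_job(): hands the job in; it is judged then, once.
The state is a dict: "t": time; "joint_positions": joint angles; "joint_velocities": joint speeds; "joint_torque": joint torques, N m; "ee_pos": TCP position; "orientation": TCP orientation; "contact_force": force on the tool from outside, world axes, zero at the start; "wrist_torque": the same for the moment, N m; "finger_gap": finger opening in m; "gripper_force": force on a finger pad.
Only numpy, scipy, OpenCV 4.12 (cv2) and the standard library are available. Lean on these libraries where they do the work, as an engineer would, in place of code of your own. Each camera call takes 0.05 s, during which the arm holds its last target. There are 200 camera calls.

## Working session

There is one attempt and no reset: what is moved stays moved. The work goes in short steps, Python scripts to look and compute and a tool call to move; the robot and the scene stay as the last step left them, time stands still between calls to the robot, and variables do not carry over. Pictures are saved under pics/ and viewed, at most 10 in all, crops included, and the job is handed in when it is done.

Besides the shell and the picture viewer there is one more tool, called after ">>>" as name([rows], argument=value, ...), one row to a line, values as JSON. jog_arm: Moves the arm, as the interface text tells. Its arguments: {"type":"object","properties":{"series":{"type":"array","items":{"type":"array","items":{"type":"array","items":{"type":"number"}}}},"squeeze":{"type":"number"}},"required":["series"]}

```bash
mkdir -p pics; ls; python3 - <<'E'
from bench import sensors, grab_frame, camera_params
import cv2
print(sensors.sense())
for n in("scene","top"):
    cv2.imwrite(f"pics/{n}0.png",grab_frame(n)[:,:,::-1]); print(n,camera_params(n))
E
```

```text
pics
{'t': 0.0, 'joint_positions': array([-1.37151643e+00,  2.07424207e-01,  1.54291165e+00, -1.81594942e-05,
        1.39351140e+00, -1.50480853e-01]), 'joint_velocities': array([ 0.00371747, -0.00198195,  0.00121478,  0.00010837,  0.00070348,
       -0.00128016]), 'joint_torque': array([ 3.93623450e-04, -3.70873189e+01, -2.81415814e+01,  6.99304906e-02,
        3.62262642e-02, -1.80472880e-04]), 'ee_pos': array([ 0.19687144, -0.53939907,  0.2043085 ]), 'orientation': array([-3.09145507e+00, -5.46219665e-01,  1.14384315e-04]), 'contact_force': array([-0.45843515, -0.99801594,  0.67509494]), 'wrist_torque': array([ 0.03335535, -0.04665064,  0.01040544]), 'gripper_force': 0.0, 'finger_gap': 0.09413943275338552}
scene {'camera_matrix': array([[435.14922287,   0.        , 275.19985108],
       [  0.        , 435.14922287, 212.87614044],
       [  0.        ,   0.        ,   1.        ]]), 'R': array([[ 9.91339920e-01,  1.31319670e-01,  5.54529040e-04],
       [ 1.11367279e-01, -8.38465512e-01, -5.33453761e-01],
       [-6.95880181e-02,  5.28895765e-01, -8.45829048e-01]]), 't': array([-0.49641828,  0.01957816,  1.26822251])}
top {'camera_matrix': array([[521.25109502,   0.        , 273.39867223],
       [  0.        , 521.25109502, 212.32951149],
       [  0.        ,   0.        ,   1.        ]]), 'R': array([[ 0.01663248, -0.99985856,  0.00249463],
       [-0.99690093, -0.01677504, -0.07685782],
       [ 0.0768888 , -0.00120857, -0.99703894]]), 't': array([-0.00903654,  0.50631412,  1.80216671])}
```

View pics/scene0.png

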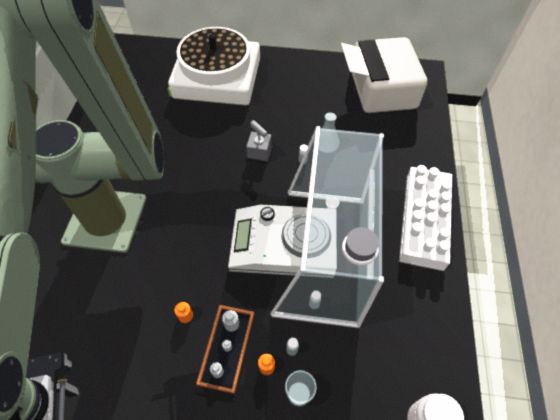

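View pics/top0.png

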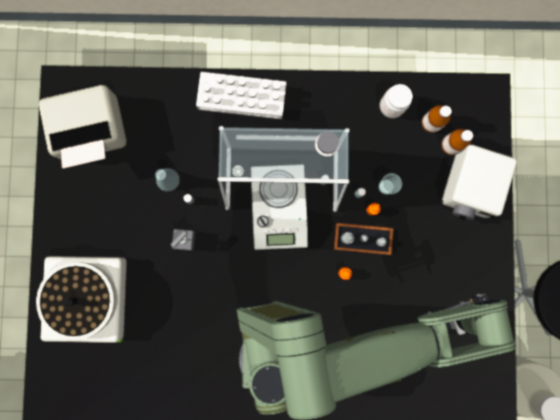

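The scene view shows the balance at about (285,238), the lock knob at (267,213) and the key in its stand at (259,145). The tray is at (226,348).
Candidates for weight500: tray weights at (231,320), (227,346) and (216,369), and orange look-alikes at (183,312) and (266,363), which are excluded. The (231,320) weight looks largest, so I'll check it in a close crop.

```bash
python3 - <<'E'
import cv2,numpy as np
s=cv2.imread("pics/scene0.png");t=cv2.imread("pics/top0.png")
def c(im,u,v,w,h): return cv2.resize(im[v:v+h,u:u+w],(400,300),interpolation=cv2.INTER_CUBIC)
o=np.vstack([np.hstack([c(s,180,300,120,90),c(s,225,110,80,60)]),np.hstack([c(s,225,190,120,90),c(t,160,215,60,45)])])
cv2.imwrite("pics/crop0.png",o)
o=np.vstack([np.hstack([c(t,325,215,80,60),c(t,240,160,80,60)])])
cv2.imwrite("pics/crop1.png",o)
E
```

```text
(no output)
```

View pics/crop0.png

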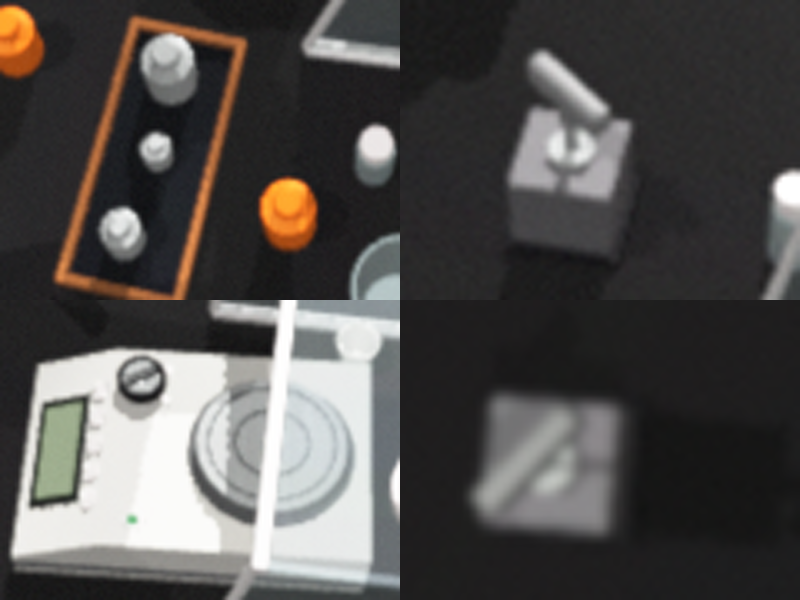

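View pics/crop1.png

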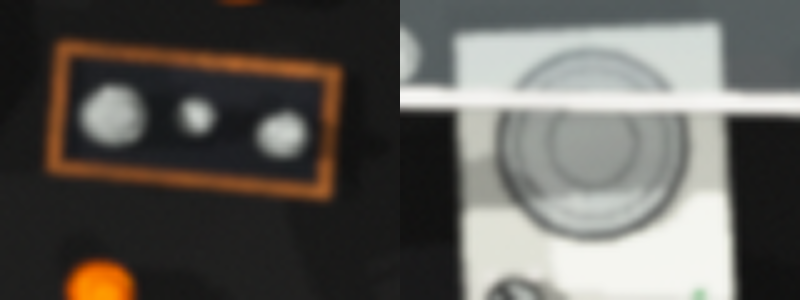

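weight500 is confirmed: it's the largest steel weight, at scene (231,320) and top (347,238), at the tray's left end. The key bar in scene runs from (253,123) to (264,133). The knob is at (267,213), with its slot running up to the right. Now I'll measure.

```bash
cat > h.py <<'E'
import numpy as np, cv2
from bench import sensors, grab_frame, camera_params
from scipy.spatial.transform import Rotation as Ro
P={n:camera_params(n) for n in("scene","top")}
def ray(n,uv):
    p=P[n]; d=p["R"].T@np.linalg.inv(p["camera_matrix"])@[uv[0],uv[1],1.]
    return -p["R"].T@p["t"],d
def at(n,uv,z):
    o,d=ray(n,uv); return o+d*(z-o[2])/d[2]
def two(a,b):
    o1,d1=ray("scene",a);o2,d2=ray("top",b)
    s=np.linalg.lstsq(np.c_[d1,-d2],o2-o1,rcond=None)[0]
    A=o1+d1*s[0];B=o2+d2*s[1]; return (A+B)/2,np.linalg.norm(A-B)
def px(n,X):
    p=P[n]; q=p["camera_matrix"]@(p["R"]@np.asarray(X)+p["t"]); return q[:2]/q[2]
def f(a): return np.round(np.asarray(a)*1000,1)
E
python3 - <<'E'
from h import *
np.set_printoptions(suppress=True)
im={n:cv2.imread(f"pics/{n}0.png") for n in P}
def blobs(n,box,mask,minA=15):
    u,v,w,h=box; m=mask[v:v+h,u:u+w].astype(np.uint8)
    k,_,st,ce=cv2.connectedComponentsWithStats(m)
    return [(ce[i]+[u,v],st[i,4],st[i,:4]+[u,v,0,0]) for i in range(1,k) if st[i,4]>=minA]
for n,box in(("scene",(205,305,50,90)),("top",(334,225,60,30))):
    b=im[n].astype(int); m=(b.min(2)>85)
    for c,a,s in blobs(n,box,m): print(n,"wt",c.round(1),a,s,f(at(n,c,.035)))
# stand: gray not dark
for n,box in(("scene",(240,115,40,50)),("top",(165,225,35,28))):
    g=im[n].max(2)
    for th in(60,95,120,150,175):
        print(n,"stand",th,[(c.round(1),a,s) for c,a,s in blobs(n,box,g>th,6)])
g=cv2.cvtColor(im["top"],cv2.COLOR_BGR2GRAY)
# balance outline & knob dark ring
for n,box in(("top",(250,160,65,95)),("scene",(225,190,120,95))):
    g=cv2.cvtColor(im[n],cv2.COLOR_BGR2GRAY)
    u,v,w,h=box
    print(n,"dark",[(c.round(1),a,s) for c,a,s in blobs(n,(u+8,v+8,w-16,h-16),g<75,10)])
S=lambda x,y:(225+x*.3,190+y*.3)
T=lambda x,y:(240+x*.2,160+y*.2)
print("knob",f(at("scene",S(142,78),.0815)))
print("pan scene",f(at("scene",S(272,142),.086)),"top",f(at("top",T(194,142),.086)))
E
```

```text
scene wt [230.4 319.7] 279 [222 310  17  21] [ 423.4 -257.    35. ]
scene wt [226.5 344.8] 91 [222 340  10  11] [ 425.6 -318.6   35. ]
scene wt [216.1 369.2] 159 [210 362  13  16] [ 412.3 -377.2   35. ]
top wt [347.  237.6] 120 [341 232  13  12] [ 421.9 -256.1   35. ]
top wt [364.  237.8] 37 [361 235   7   7] [ 422.4 -314.8   35. ]
top wt [380.9 241.4] 69 [376 237  10   9] [ 410.6 -373.1   35. ]
scene stand 60 [(array([258.1, 141.8]), np.int32(727), array([246, 120,  26,  40]))]
scene stand 95 [(array([258.3, 137.4]), np.int32(434), array([247, 120,  24,  30]))]
scene stand 120 [(array([258.6, 126.9]), np.int32(79), array([251, 120,  16,  14])), (array([258.4, 140.8]), np.int32(280), array([247, 132,  24,  18]))]
scene stand 150 [(array([258.3, 126.4]), np.int32(56), array([252, 121,  14,  12])), (array([257.9, 140.7]), np.int32(209), array([248, 132,  22,  17]))]
scene stand 175 [(array([258.7, 126.5]), np.int32(44), array([252, 121,  14,  12])), (array([255.4, 138.4]), np.int32(25), array([253, 135,   5,   7])), (array([261.1, 139.4]), np.int32(21), array([259, 136,   5,   7])), (a
[... 289 characters left out ...]
ay([172, 231,  20,  18]))]
top stand 150 [(array([178. , 238.5]), np.int32(46), array([172, 232,  13,  14])), (array([182.8, 241.2]), np.int32(24), array([180, 238,   6,   7]))]
top stand 175 [(array([182.5, 241.5]), np.int32(6), array([181, 241,   4,   2]))]
top dark [(array([306., 191.]), np.int32(15), array([306, 184,   1,  15]))]
scene dark [(array([267.1, 202.2]), np.int32(616), array([233, 198,  74,  27])), (array([266.8, 217.9]), np.int32(35), array([261, 215,  13,   6])), (array([241.2, 249.3]), np.int32(28), array([234, 245,  14,   7])), (array([257.7, 274.6]), np.int32(213), array([233, 272,  61,   5]))]
knob [475.5  33.   81.5]
pan scene [586.2 -15.5  86. ] top [582.7 -17.4  86. ]
```

```bash
python3 - <<'E'
from h import *
np.set_printoptions(suppress=True)
im={n:cv2.imread(f"pics/{n}0.png") for n in P}
X,e=two((258.4,126.6),(178,238.7)); print("bar tri",f(X),f(e))
S=lambda x,y:(225+x*.2,110+y*.2); T=lambda x,y:(160+x*.15,215+y*.15)
for n,a,b in(("scene",S(140,65),S(195,113)),("top",T(84,205),T(167,118))):
    A=at(n,a,.115);B=at(n,b,.115);print(n,"bar",f(A),f(B),f((A+B)/2),f(np.linalg.norm(A-B)),np.degrees(np.arctan2(*(B-A)[1::-1])))
q=[at("scene",S(*p),.06) for p in((135,107),(233,122),(213,195),(110,185))]
print("stand scene",f(np.mean(q,0)),[f(np.linalg.norm(q[i]-q[i-1])) for i in range(4)])
q=[at("top",T(*p),.06) for p in((92,95),(217,100),(210,233),(88,228))]
print("stand top",f(np.mean(q,0)),[f(np.linalg.norm(q[i]-q[i-1])) for i in range(4)])
print("collar",f(at("scene",S(170,148),.065)),f(at("top",T(155,172),.065)))
T=lambda x,y:(240+x*.2,160+y*.2)
a=[at("top",T(x,y),.07) for x,y in((455,30),(470,300),(720,25),(735,300))]; a=[at("top",T(x-400,y),.07) for x,y in((455,35),(468,290),(720,25),(735,290))]
print("yaw",[np.degrees(np.arctan2(*(a[i]-a[i+1])[1::-1])) for i in(0,2)],"front bar",f(at("top",T(0,98),.293)),f(at("top",T(400,102),.293)))
sx=lambda x,y:(225+x*.3,190+y*.3)
A,B=at("scene",sx(126,84),.0815),at("scene",sx(157,70),.0815);print("slot",np.degrees(np.arctan2(*(B-A)[1::-1])))
# knob in top
c=im["top"][205:235,250:280]; c=cv2.resize(c,(600,600),interpolation=cv2.INTER_CUBIC)
s=im["scene"][200:226,254:280]; s=cv2.resize(s,(600,600),interpolation=cv2.INTER_CUBIC)
cv2.imwrite("pics/k.png",cv2.resize(np.hstack([c,s]),(800,400)))
E
```

```text
bar tri [407.4 312.6 116. ] 1.9
scene bar [389.7 326.2 115. ] [428.4 292.2 115. ] [409.  309.2 115. ] 51.5 -41.4140067180123
top bar [383.1 329.6 115. ] [426.7 289.9 115. ] [404.9 309.8 115. ] 59.0 -42.292578005095706
stand scene [410.8 308.5  60. ] [np.float64(65.7), np.float64(63.1), np.float64(60.9), np.float64(63.9)]
stand top [405.1 306.2  60. ] [np.float64(67.8), np.float64(63.9), np.float64(67.8), np.float64(62.2)]
collar [409.5 306.9  65. ] [400.9 303.6  65. ]
yaw [np.float64(4.031822455667864), np.float64(3.9033223235248924)] front bar [581.5 101.  293. ] [ 583.2 -137.7  293. ]
slot 35.7741866066677
```

View pics/k.png

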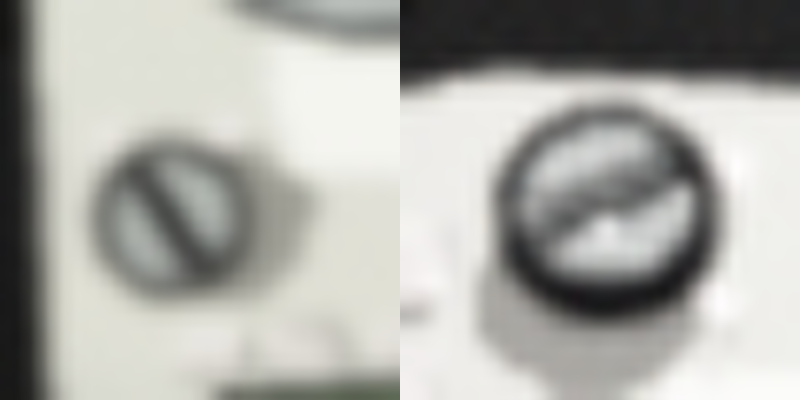

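```bash
cat >> h.py <<'E'
def plan(pos,R,start=None):
    """rows needed: turn first (about TCP), then shift in final tool axes"""
    s=sensors.sense(); R0=Ro.from_rotvec(s["orientation"]); p0=s["ee_pos"]
    rv=(R0.inv()*R).as_rotvec(degrees=True)/5
    print("t",round(s["t"],2),"at",f(p0),"turn units",rv.round(2),"then shift cm",(R.inv().apply(np.array(pos)-p0)*100).round(2),"shift-first cm",(R0.inv().apply(np.array(pos)-p0)*100).round(2))
def tool(yaw_close,lean=0):
    """tool pointing down, closing axis at yaw_close deg, leaned fingers forward about the closing axis"""
    c=np.radians(yaw_close); y=np.array([np.cos(c),np.sin(c),0]); fw=np.array([np.sin(c),-np.cos(c),0])
    l=np.radians(lean); z=np.array([0,0,-1.])*np.cos(l)+fw*np.sin(l); x=np.cross(y,z)
    return Ro.from_matrix(np.c_[x,y,z])
E
python3 - <<'E'
from h import *
np.set_printoptions(suppress=True)
print("knob",f(at("scene",(267.0,212.7),.0815)),f(at("top",(262.3,220.8),.0815)))
A,B=at("top",(0+130/13.33,160/13.33),.08),at("top",(208/13.33,278/13.33),.08);print("slot top",np.degrees(np.arctan2(*(A-B)[1::-1])))
s=sensors.sense(); print(Ro.from_rotvec(s["orientation"]).as_matrix().round(2))
for y in(48,-132): plan((.4075,.310,.092),tool(y))
E
```

```text
knob [473.6  35.   81.5] [472.3  36.4  81.5]
slot top 35.09321136317197
[[ 0.94  0.34 -0.  ]
 [ 0.34 -0.94  0.  ]
 [ 0.   -0.   -1.  ]]
t 0.1 at [ 196.9 -539.5  204.4] turn units [ -0.01  -0.03 -23.59] then shift cm [41.19 77.22 11.24] shift-first cm [ 48.89 -72.56  11.4 ]
t 0.1 at [ 196.9 -539.5  204.4] turn units [-0.02  0.01 12.41] then shift cm [-41.19 -77.22  11.24] shift-first cm [ 48.89 -72.56  11.4 ]
```

>>> jog_arm([
  [[0, 0, 0, 3.9, -2.2, -0.4, 9.4], [0, 0, 0, 3.9, -2.2, -0.4, 9.4], [0, 0, 0, 3.9, -2.2, -0.4, 9.4], [0, 0, 0, 3.9, -2.2, -0.4, 9.4], [0, 0, 0, 3.9, -2.2, -0.4, 9.4], [0, 0, 0, 3.9, -2.2, -0.4, 9.4], [0, 0, 0, 3.9, -2.2, -0.4, 9.4], [0, 0, 0, 0, 0, 0, 9.4]],
])

```text
t: 0.9
ee_pos: [0.4035, -0.298, 0.2337]
orientation: [-3.091, -0.557, -0.003]
contact_force: [-0.2, -0.5, -0.4]
finger_gap: 0.0943
gripper_force: 0.0
```

>>> jog_arm([
  [[0, 0, 0, 1.4, -4.2, 0, 9.4], [0, 0, 0, 1.4, -4.2, 0, 9.4], [0, 0, 0, 1.4, -4.2, 0, 9.4], [0, 0, 0, 1.4, -4.2, 0, 9.4], [0, 0, 0, 1.4, -4.2, 0, 9.4], [0, 0, 0, 1.4, -4.2, 0, 9.4], [0, 0, 0, 1.4, -4.2, 0, 9.4], [0, 0, 0, 1.4, -4.2, 0, 9.4]],
])

```text
t: 1.7
ee_pos: [0.3902, 0.0529, 0.2332]
orientation: [3.094, 0.545, -0.0]
contact_force: [1.5, 0.3, 0.6]
finger_gap: 0.0939
gripper_force: 0.0
```

```bash
python3 - <<'E'
from h import *
print(sensors.sense()["joint_positions"].round(2))
plan((.4075,.310,.2),tool(48))
E
```

```text
[-0.09 -0.22  1.91 -0.    1.45  1.14]
t 1.7 at [390.2  52.9 233.2] turn units [ 0.000e+00  1.000e-02 -2.361e+01] then shift cm [15.92 20.26  3.32] shift-first cm [ 10.4  -23.58   3.31]
```

>>> jog_arm([
  [[0, 0, 0, 1.7, -3.8, 0.3, 9.4], [0, 0, 0, 1.7, -3.8, 0.3, 9.4], [0, 0, 0, 1.7, -3.8, 0.3, 9.4], [0, 0, 0, 1.7, -3.8, 0.3, 9.4], [0, 0, 0, 1.7, -3.8, 0.3, 9.4], [0, 0, 0, 1.7, -3.8, 0.3, 7], [0, 0, -1, 0, 0, 0, 5], [0, 0, -1, 0, 0, 0, 5]],
])

```text
t: 2.5
ee_pos: [0.4083, 0.3015, 0.2143]
orientation: [3.031, 0.822, -0.003]
contact_force: [-1.0, 0.4, 0.1]
finger_gap: 0.0736
gripper_force: 0.0
```

>>> jog_arm([
  [[0, 0, -1, 0, 0, 0, 5], [0, 0, -1, 0, 0, 0, 5], [0, 0, -1, 0, 0, 0, 5], [0, 0, -1, 0, 0, 0, 5], [0, 0, -1, 0, 0, 0, 5], [0, 0, -1, 0, 0, 0, 5], [0, 0, -1, 0, 0, 0, 5], [0, 0, -1, 0, 0, 0, 5]],
])

```text
t: 3.3
ee_pos: [0.4088, 0.3002, 0.2148]
orientation: [2.57, 1.806, -0.002]
contact_force: [-0.3, 0.2, -0.6]
finger_gap: 0.0502
gripper_force: 0.0
```

>>> jog_arm([
  [[0, 0, -1, 0, 0, 0, 5], [0, 0, -1, 0, 0, 0, 5], [0, 0, -1, 0, 0, 0, 5], [0, 0, -1, 0, 0, 0, 5], [0, 0, -1, 0, 0, 0, 5], [0, 0, -1, 0, 0, 0, 5], [0, 0, -1, 0, 0, 0, 5], [0, 0, -1, 0, 0, 0, 5]],
])

```text
t: 4.1
ee_pos: [0.4088, 0.3002, 0.2148]
orientation: [-1.797, -2.576, 0.002]
contact_force: [-0.2, -0.9, 1.0]
finger_gap: 0.0499
gripper_force: 0.0
```

>>> jog_arm([
  [[0, 0, -0.95, 0, 0, 0, 5], [0, 0, -0.95, 0, 0, 0, 5], [0, 0, -0.95, 0, 0, 0, 5], [0, 0, -0.95, 0, 0, 0, 5], [0, 0, -0.95, 0, 0, 0, 5], [0, 0, -0.95, 0, 0, 0, 5], [0, 0, 0, 0, 0, 0, 5], [0, 0, 0, 0, 0, 0, 5]],
])

```text
t: 4.9
ee_pos: [0.4086, 0.3006, 0.2151]
orientation: [-1.115, -2.937, 0.001]
contact_force: [-0.5, -0.5, -0.8]
finger_gap: 0.0501
gripper_force: 0.0
```

```bash
python3 - <<'E'
from h import *
print(sensors.sense()["joint_positions"].round(2))
plan((.4075,.310,.2),tool(48))
for n in P: cv2.imwrite(f"pics/{n}1.png",grab_frame(n)[:,:,::-1])
s=cv2.imread("pics/scene1.png");t=cv2.imread("pics/top1.png")
c=lambda im,u,v:cv2.resize(im[v:v+75,u:u+75],(400,400),interpolation=cv2.INTER_CUBIC)
cv2.imwrite("pics/c1.png",np.hstack([c(s,220,90),c(t,145,200)]))
E
```

```text
[ 0.46  0.05  1.69 -0.    1.4  -0.38]
t 4.9 at [408.6 300.6 215.1] turn units [-0.01 -0.    0.08] then shift cm [0.71 0.62 1.51] shift-first cm [0.71 0.63 1.51]
```

>>> jog_arm([
  [[0, 0, 0, 0.7, 0.6, 0, 5], [0, 0, 0, 0, 0, 3, 5], [0, 0, 0, 0, 0, 3, 5], [0, 0, 0, 0, 0, 3, 5], [0, 0, 0, 0, 0, 2, 5], [0, 0, 0, 0, 0, 1.3, 5], [0, 0, 0, 0, 0, 0, 5], [0, 0, 0, 0, 0, 0, 5]],
])

```text
t: 5.8
ee_pos: [0.4077, 0.3109, 0.0931]
orientation: [1.112, 2.938, 0.001]
contact_force: [-0.1, 0.1, 0.7]
finger_gap: 0.05
gripper_force: 0.0
```

```bash
python3 - <<'E'
from h import *
plan((.4075,.310,.092),tool(48))
for n in P: cv2.imwrite(f"pics/{n}1.png",grab_frame(n)[:,:,::-1])
s=cv2.imread("pics/scene1.png");t=cv2.imread("pics/top1.png")
c=lambda im,u,v:cv2.resize(im[v:v+75,u:u+75],(400,400),interpolation=cv2.INTER_CUBIC)
cv2.imwrite("pics/c1.png",np.hstack([c(s,220,90),c(t,145,200)]))
E
```

```text
t 5.8 at [407.7 310.9  93.1] turn units [0.01 0.   0.11] then shift cm [-0.05 -0.08  0.11] shift-first cm [-0.04 -0.08  0.11]
```

View pics/c1.png

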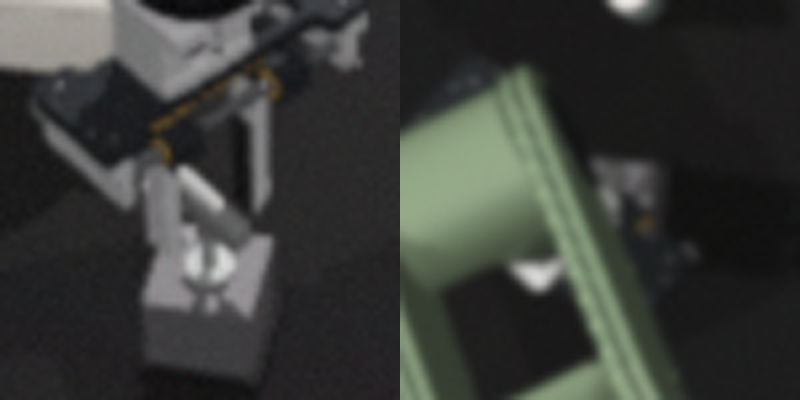

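The scene crop shows the fingers on either side of the key bar, which runs (185,170) to (250,240). I'll close on it.

>>> jog_arm([
  [[0, 0, 0, 0, 0, 0.1, 3], [0, 0, 0, 0, 0, 0, 2], [0, 0, 0, 0, 0, 0, 1.2], [0, 0, 0, 0, 0, 0, 1.2], [0, 0, 0, 0, 0, 0, 1.2], [0, 0, 0, 0, 0, 0, 1.2], [0, 0, 0, 0, 0, 0, 1.2], [0, 0, 0, 0, 0, 0, 1.2]],
], squeeze=45)

```text
t: 6.7
ee_pos: [0.4072, 0.3103, 0.0915]
orientation: [1.112, 2.938, -0.0]
contact_force: [-0.6, 0.1, 0.8]
finger_gap: 0.0158
gripper_force: 45.0
```

>>> jog_arm([
  [[0, 0, 0, 0, 0, -1, 1.2], [0, 0, 0, 0, 0, -2, 1.2], [0, 0, 0, 0, 0, -3, 1.2], [0, 0, 0, 0, 0, -3, 1.2], [0, 0, 0, 0, 0, -3, 1.2], [0, 0, 0, 0, 0, -2, 1.2], [0, 0, 0, 0, 0, 0, 1.2], [0, 0, 0, 0, 0, 0, 1.2]],
])

```text
t: 7.5
ee_pos: [0.4071, 0.3103, 0.2314]
orientation: [1.112, 2.938, 0.0]
contact_force: [-0.4, 1.2, -0.8]
finger_gap: 0.0156
gripper_force: 45.0
```

```bash
python3 - <<'E'
from h import *
plan((.473,.0356,.2335),tool(127.5))
E
```

```text
t 7.5 at [407.1 310.3 231.4] turn units [  0.     0.   -15.79] then shift cm [ 11.49 -25.81  -0.21] shift-first cm [-23.13 -16.22  -0.22]
```

>>> jog_arm([
  [[0, 0, 0, -2, -1.4, 0, 1.2], [0, 0, 0, -3, -2.1, 0, 1.2], [0, 0, 0, -3.4, -2.4, 0, 1.2], [0, 0, 0, -3.4, -2.4, 0, 1.2], [0, 0, 0, -3.4, -2.4, 0, 1.2], [0, 0, 0, -3.4, -2.4, 0, 1.2], [0, 0, 0, -2.5, -1.7, 0, 1.2], [0, 0, -0.8, -1.5, -1, 0, 1.2]],
])

```text
t: 8.3
ee_pos: [0.4709, 0.0401, 0.2291]
orientation: [-1.009, -2.971, 0.002]
contact_force: [0.3, 0.3, -1.3]
finger_gap: 0.0154
gripper_force: 45.0
```

>>> jog_arm([
  [[0, 0, -1, 0, 0, 0, 1.2], [0, 0, -1, 0, 0, 0, 1.2], [0, 0, -1, 0, 0, 0, 1.2], [0, 0, -1, 0, 0, 0, 1.2], [0, 0, -1, 0, 0, 0, 1.2], [0, 0, -1, 0, 0, 0, 1.2], [0, 0, -1, 0, 0, 0, 1.2], [0, 0, -1, 0, 0, 0, 1.2]],
])

```text
t: 9.1
ee_pos: [0.4704, 0.0424, 0.229]
orientation: [0.075, -3.136, -0.001]
contact_force: [0.9, -0.1, -0.7]
finger_gap: 0.0157
gripper_force: 45.0
```

>>> jog_arm([
  [[0, 0, -1, 0, 0, 0, 1.2], [0, 0, -1, 0, 0, 0, 1.2], [0, 0, -1, 0, 0, 0, 1.2], [0, 0, -1, 0, 0, 0, 1.2], [0, 0, -1, 0, 0, 0, 1.2], [0, 0, -1, 0, 0, 0, 1.2], [0, 0, -1, 0, 0, 0, 1.2], [0, 0, 0, 0, 0, 0, 1.2]],
])

```text
t: 9.9
ee_pos: [0.4705, 0.0425, 0.2292]
orientation: [1.009, -2.971, -0.003]
contact_force: [1.1, 0.8, -1.3]
finger_gap: 0.0156
gripper_force: 45.0
```

```bash
python3 - <<'E'
from h import *
print(sensors.sense()["joint_positions"].round(2))
plan((.473,.0356,.19),tool(127.5))
E
```

```text
[-0.09 -0.03  1.75  0.    1.43 -2.32]
t 9.9 at [470.5  42.5 229.2] turn units [ 0.03 -0.04  0.01] then shift cm [ 0.22 -0.69  3.92] shift-first cm [ 0.21 -0.71  3.92]
```

>>> jog_arm([
  [[0, 0, 0, 0.2, -0.7, 0, 1.2], [0, 0, 0, 0, 0, 1, 1.2], [0, 0, 0, 0, 0, 2, 1.2], [0, 0, 0, 0, 0, 1.8, 1.2], [0, 0, 0, 0, 0, 0.7, 1.2], [0, 0, 0, 0, 0, 0.2, 1.2], [0, 0, 0, 0, 0, 0, 1.2], [0, 0, 0, 0, 0, 0, 1.2]],
])

```text
t: 10.7
ee_pos: [0.4754, 0.0355, 0.1753]
orientation: [-1.01, 2.973, -0.001]
contact_force: [-0.5, -0.3, -1.2]
finger_gap: 0.0156
gripper_force: 45.0
```

```bash
python3 - <<'E'
from h import *
plan((.473,.0356,.148),tool(127.5))
p=sensors.sense()["ee_pos"]-[0,0,.0765]
print(f(p),px("scene",p),px("top",p),px("scene",(.473,.0356,.0815)))
s=grab_frame("scene")[:,:,::-1];t=grab_frame("top")[:,:,::-1]
c=lambda im,u,v:cv2.resize(im[v:v+50,u:u+50],(400,400),interpolation=cv2.INTER_CUBIC)
cv2.imwrite("pics/c2.png",np.hstack([c(s,242,185),c(t,240,195)]))
E
```

```text
t 10.7 at [475.4  35.5 175.3] turn units [-0.01  0.01  0.01] then shift cm [0.18 0.16 2.73] shift-first cm [0.19 0.16 2.73]
[475.4  35.5  98.8] [267.61432474 209.18442861] [262.51424907 219.57045038] [266.83086193 212.482931  ]
```

View pics/c2.png

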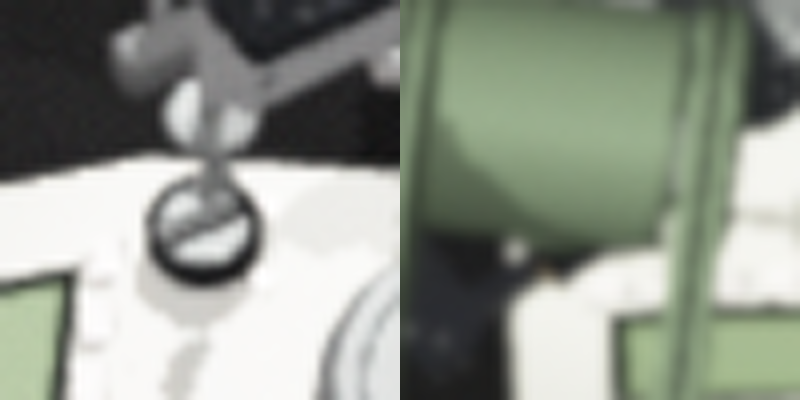

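The scene crop shows the blade tip at about (267.6,209.6), which matches the prediction, directly above the knob centre at (267,213). The slot lies parallel to the blade. I'll lower it gently.

>>> jog_arm([
  [[0, 0, 0, 0.2, 0.1, 0, 1.2], [0, 0, 0, 0, 0, 0.8, 1.2], [0, 0, 0, 0, 0, 0.6, 1.2], [0, 0, 0, 0, 0, 0.3, 1.2], [0, 0, 0, 0, 0, 0.2, 1.2], [0, 0, 0, 0, 0, 0.1, 1.2], [0, 0, 0, 0, 0, 0.1, 1.2], [0, 0, 0, 0, 0, 0, 1.2]],
])

```text
t: 11.6
ee_pos: [0.4726, 0.0351, 0.1535]
orientation: [-1.011, 2.974, -0.0]
contact_force: [-0.5, 0.7, -1.6]
finger_gap: 0.0157
gripper_force: 45.0
```

>>> jog_arm([
  [[0, 0, 0, 0, 0, 0.1, 1.2], [0, 0, 0, 0, 0, 0.1, 1.2], [0, 0, 0, 0, 0, 0, 1.2]],
])

```text
t: 11.9
ee_pos: [0.4724, 0.0352, 0.1514]
orientation: [-1.011, 2.975, 0.0]
contact_force: [1.1, 0.2, -1.2]
finger_gap: 0.0154
gripper_force: 45.0
```

>>> jog_arm([
  [[0, 0, 0, 0, 0, 0.1, 1.2], [0, 0, 0.6, 0, 0, 0, 1.2], [0, 0, 0.9, 0, 0, 0, 1.2], [0, 0, 0.9, 0, 0, 0, 1.2], [0, 0, 0.9, 0, 0, 0, 1.2], [0, 0, 0.9, 0, 0, 0, 1.2], [0, 0, 0.9, 0, 0, 0, 1.2], [0, 0, 0.9, 0, 0, 0, 1.2]],
])

```text
t: 12.7
ee_pos: [0.4723, 0.0361, 0.1503]
orientation: [0.202, -3.135, -0.003]
contact_force: [-0.2, 2.6, -1.0]
finger_gap: 0.0155
gripper_force: 45.0
```

>>> jog_arm([
  [[0, 0, 0.9, 0, 0, 0, 1.2], [0, 0, 0.9, 0, 0, 0, 1.2], [0, 0, 0.9, 0, 0, 0, 1.2], [0, 0, 0.9, 0, 0, 0, 1.2], [0, 0, 0.9, 0, 0, 0, 1.2], [0, 0, 0.9, 0, 0, 0, 1.2], [0, 0, 0.7, 0, 0, 0, 1.2], [0, 0, 0, 0, 0, 0, 1.2]],
])

```text
t: 13.5
ee_pos: [0.4727, 0.0359, 0.1504]
orientation: [0.625, 3.078, 0.003]
contact_force: [-0.4, 2.9, -2.1]
finger_gap: 0.0156
gripper_force: 45.0
```

```bash
python3 - <<'E'
from h import *
s=sensors.sense();print(s["wrist_torque"].round(3),s["contact_force"].round(1)); plan((.473,.0356,.148),tool(58.7))
E
```

```text
[ 0.748 -0.386  0.039] [-0.4  2.9 -2.1]
t 13.5 at [472.7  35.9 150.4] turn units [ 0.02 -0.    1.67] then shift cm [-0.04 -0.01  0.24] shift-first cm [-0.04 -0.02  0.24]
```

>>> jog_arm([
  [[0, 0, 0.6, 0, 0, 0, 1.2], [0, 0, 0.6, 0, 0, 0, 1.2], [0, 0, 0.5, 0, 0, 0, 1.2], [0, 0, 0.3, 0, 0, 0, 1.2], [0, 0, 0.2, 0, 0, 0, 1.2], [0, 0, 0.2, 0, 0, 0, 1.2], [0, 0, 0, 0, 0, 0, 1.2], [0, 0, 0, 0, 0, 0, 1.2]],
])

```text
t: 14.3
ee_pos: [0.4727, 0.0355, 0.1505]
orientation: [0.943, 2.996, 0.002]
contact_force: [1.9, 3.7, -2.3]
finger_gap: 0.0152
gripper_force: 45.0
```

```bash
python3 - <<'E'
from h import *
s=sensors.sense();print(s["wrist_torque"].round(3),s["contact_force"].round(1)); plan((.473,.0356,.148),tool(58.7))
E
```

```text
[ 1.137 -0.657  0.074] [ 1.9  3.7 -2.3]
t 14.3 at [472.7  35.5 150.5] turn units [ 0.01  0.   -0.73] then shift cm [-0.02  0.02  0.25] shift-first cm [-0.02  0.02  0.25]
```

>>> jog_arm([
  [[0, 0, 0.6, 0, 0, 0, 1.2], [0, 0, 0.6, 0, 0, 0, 1.2], [0, 0, 0.4, 0, 0, 0, 1.2], [0, 0, 0.4, 0, 0, 0, 1.2], [0, 0, 0, 0, 0, 0, 1.2], [0, 0, 0, 0, 0, 0, 1.2]],
])

```text
t: 14.9
ee_pos: [0.4728, 0.0353, 0.1505]
orientation: [1.2, 2.903, 0.001]
contact_force: [2.3, 4.6, -3.2]
finger_gap: 0.0154
gripper_force: 45.0
```

```bash
python3 - <<'E'
from h import *
s=sensors.sense();print(s["wrist_torque"].round(3),s["contact_force"].round(1)); plan((.473,.0356,.148),tool(58.7))
E
```

```text
[ 1.17  -0.874  0.   ] [ 2.3  4.6 -3.2]
t 14.9 at [472.8  35.3 150.5] turn units [ 0.01  0.   -2.72] then shift cm [-0.    0.04  0.25] shift-first cm [0.01 0.04 0.25]
```

>>> jog_arm([
  [[0, 0, 0.5, 0, 0, 0, 1.2], [0, 0, 0.5, 0, 0, 0, 1.2], [0, 0, 0, 0, 0, 0, 1.2]],
])

```text
t: 15.2
ee_pos: [0.4728, 0.0352, 0.1505]
orientation: [1.326, 2.847, 0.001]
contact_force: [2.1, 4.3, -3.9]
finger_gap: 0.0156
gripper_force: 45.0
```

```bash
python3 - <<'E'
from h import *
for i in range(2):
    s=sensors.sense();print(s["wrist_torque"].round(3),s["contact_force"].round(1),s["joint_torque"].round(3)[-1])
    im=grab_frame("scene")[:,:,::-1]
plan((.473,.0356,.148),tool(58.7))
c=lambda im,u,v:cv2.resize(im[v:v+50,u:u+50],(400,400),interpolation=cv2.INTER_CUBIC)
cv2.imwrite("pics/c3.png",c(im,242,185))
E
```

```text
[ 1.128 -0.887  0.085] [ 2.1  4.3 -3.9] 0.221
[ 1.183 -0.867  0.066] [ 2.7  4.7 -3.3] 0.093
t 15.3 at [472.8  35.2 150.5] turn units [ 0.01  0.   -3.72] then shift cm [0.   0.04 0.25] shift-first cm [0.02 0.04 0.25]
```

View pics/c3.png

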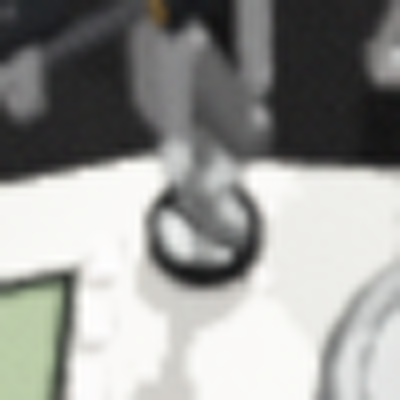

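>>> jog_arm([
  [[0, 0, 0.5, 0, 0, 0, 1.2], [0, 0, 0.5, 0, 0, 0, 1.2], [0, 0, 0.5, 0, 0, 0, 1.2], [0, 0, 0, 0, 0, 0, 1.2], [0, 0, 0, 0, 0, 0, 1.2]],
])

```text
t: 15.8
ee_pos: [0.4731, 0.0352, 0.1505]
orientation: [1.508, 2.755, 0.001]
contact_force: [3.9, 3.3, -4.3]
finger_gap: 0.0156
gripper_force: 45.0
```

```bash
python3 - <<'E'
from h import *
for i in range(3):
    s=sensors.sense();print(s["wrist_torque"].round(3),s["contact_force"].round(1),s["joint_torque"].round(3)[-1])
    im=grab_frame("scene")[:,:,::-1]
plan((.473,.0356,.148),tool(58.7))
E
```

```text
[ 1.074 -1.095  0.218] [ 3.9  3.3 -4.3] 0.177
[ 1.088 -1.063  0.154] [ 2.9  3.  -4. ] 0.172
[ 1.109 -1.015  0.177] [ 4.1  3.7 -4.6] 0.171
t 15.95 at [473.   35.2 150.5] turn units [ 0.01  0.01 -5.22] then shift cm [0.02 0.03 0.25] shift-first cm [0.04 0.02 0.25]
```

>>> jog_arm([
  [[0, 0, -0.6, 0, 0, 0, 1.2], [0, 0, -0.9, 0, 0, 0, 1.2], [0, 0, -0.9, 0, 0, 0, 1.2], [0, 0, 0, 0, 0, -0.8, 1.2], [0, 0, 0, 0, 0, -1.2, 1.2], [0, 0, 0, 0, 0, -2, 1.2], [0, 0, 0, 0, 0, -2.5, 1.2], [0, 0, 0, 0, 0, -2, 1.2]],
])

```text
t: 16.75
ee_pos: [0.4724, 0.0338, 0.2379]
orientation: [1.215, 2.896, -0.004]
contact_force: [-1.0, 0.1, -1.5]
finger_gap: 0.0157
gripper_force: 45.0
```

```bash
python3 - <<'E'
from h import *
s=sensors.sense();print(s["wrist_torque"].round(3),s["contact_force"].round(1))
plan((.4075,.3095,.235),tool(48))
im=grab_frame("scene")[:,:,::-1]
c=lambda im,u,v,w,h:cv2.resize(im[v:v+h,u:u+w],(400,400),interpolation=cv2.INTER_CUBIC)
cv2.imwrite("pics/c4.png",np.hstack([c(im,254,200,26,26),c(im,227,145,80,80)]))
E
```

```text
[-0.003 -0.187  0.008] [-1.   0.1 -1.5]
t 16.75 at [472.4  33.8 237.9] turn units [-0.02  0.03 -0.7 ] then shift cm [23.27 16.15  0.29] shift-first cm [24.22 14.7   0.2 ]
```

View pics/c4.png

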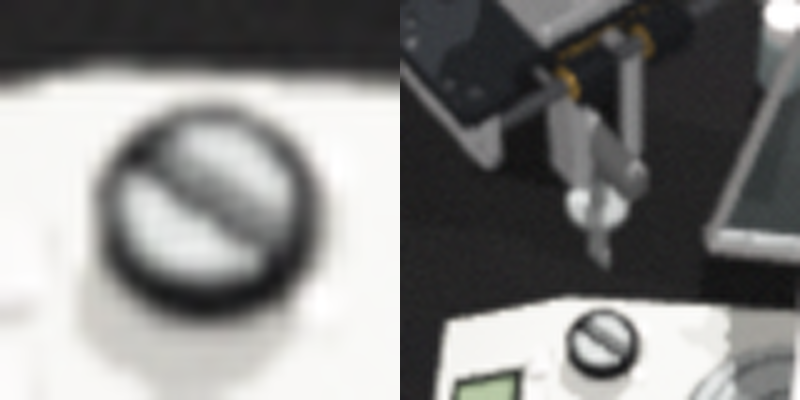

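The knob slot now runs (135,150) to (270,240) in the crop. That slope is what the stop predicts, so the lock is released, and the key hangs straight. I'll take it back to the stand.

>>> jog_arm([
  [[0, 0, 0, 2, 1.2, 0, 1.2], [0, 0, 0, 3.3, 2, 0, 1.2], [0, 0, 0, 3.8, 2.3, 0, 1.2], [0, 0, 0, 3.8, 2.3, 0, 1.2], [0, 0, 0, 3.8, 2.3, 0, 1.2], [0, 0, 0, 3.6, 2.2, 0, 1.2], [0, 0, 0, 2.6, 1.6, 0, 1.2], [0, 0, 0, 1.2, 0.7, 0, 1.2]],
])

```text
t: 17.6
ee_pos: [0.4067, 0.3106, 0.2357]
orientation: [1.21, 2.898, -0.002]
contact_force: [-0.9, -0.2, -1.7]
finger_gap: 0.0161
gripper_force: 45.0
```

>>> jog_arm([
  [[0, 0, 0, 0, 0, 0, 1.2], [0, 0, 0, 0, 0, 0, 1.2]],
])

```text
t: 17.8
ee_pos: [0.4078, 0.3081, 0.2354]
orientation: [1.214, 2.897, -0.003]
contact_force: [0.4, -0.2, -1.6]
finger_gap: 0.0156
gripper_force: 45.0
```

```bash
python3 - <<'E'
from h import *
s=sensors.sense();y=Ro.from_rotvec(s["orientation"]).as_matrix()[:,1]
plan((.4075,.3095,.235),tool(np.degrees(np.arctan2(y[1],y[0]))))
E
```

```text
t 17.8 at [407.8 308.1 235.4] turn units [-0.01  0.02  0.  ] then shift cm [0.12 0.08 0.04] shift-first cm [0.12 0.08 0.04]
```

>>> jog_arm([
  [[0, 0, 0, 0.1, 0.1, 1.5, 1.2], [0, 0, 0, 0, 0, 3, 1.2], [0, 0, 0, 0, 0, 3, 1.2], [0, 0, 0, 0, 0, 1.5, 1.2], [0, 0, 0, 0, 0, 0.5, 1.2], [0, 0, 0, 0, 0, 0.5, 1.2], [0, 0, 0, 0, 0, 0.5, 1.2], [0, 0, 0, 0, 0, 0, 1.2]],
])

```text
t: 18.6
ee_pos: [0.4079, 0.3105, 0.1307]
orientation: [1.214, 2.897, 0.0]
contact_force: [-0.2, -0.2, -1.9]
finger_gap: 0.0158
gripper_force: 45.0
```

>>> jog_arm([
  [[0, 0, 0, 0, 0, 0.6, 1.2], [0, 0, 0, 0, 0, 0.6, 1.2], [0, 0, 0, 0, 0, 0.6, 1.2], [0, 0, 0, 0, 0, 0.6, 1.2], [0, 0, 0, 0, 0, 0.5, 1.2], [0, 0, 0, 0, 0, 0.4, 1.2], [0, 0, 0, 0, 0, 0, 1.2]],
])

```text
t: 19.3
ee_pos: [0.4069, 0.3104, 0.0966]
orientation: [-1.213, -2.897, 0.002]
contact_force: [-0.1, 0.3, -0.9]
finger_gap: 0.0155
gripper_force: 45.0
```

>>> jog_arm([
  [[0, 0, 0, 0, 0, 0.3, 1.2], [0, 0, 0, 0, 0, 0.15, 1.2], [0, 0, 0, 0, 0, 0, 1.2]],
])

```text
t: 19.6
ee_pos: [0.4074, 0.3107, 0.0928]
orientation: [-1.214, -2.897, 0.0]
contact_force: [-0.5, 0.7, -0.7]
finger_gap: 0.0156
gripper_force: 45.0
```

>>> jog_arm([
  [[0, 0, 0, 0, 0, 0, 2.2], [0, 0, 0, 0, 0, 0, 3.5], [0, 0, 0, 0, 0, 0, 5], [0, 0, 0, 0, 0, 0, 5]],
])

```text
t: 20.0
ee_pos: [0.4077, 0.3108, 0.0932]
orientation: [1.214, 2.897, 0.001]
contact_force: [0.4, -0.8, -0.4]
finger_gap: 0.0426
gripper_force: 0.0
```

>>> jog_arm([
  [[0, 0, 0, 0, 0, -1, 5], [0, 0, 0, 0, 0, -3, 5], [0, 0, 0, 0, 0, -4, 5], [0, 0, 0, 0, 0, -4, 5], [0, 0, 0, 0, 0, -2, 5], [0, 0, 0, 0, 0, 0, 5], [0, 0, 0, 0, 0, 0, 5]],
])

```text
t: 20.7
ee_pos: [0.4074, 0.3107, 0.233]
orientation: [1.214, 2.897, 0.001]
contact_force: [-0.9, 0.1, -0.6]
finger_gap: 0.0502
gripper_force: 0.0
```

```bash
python3 - <<'E'
from h import *
s=sensors.sense();print(s["joint_positions"].round(2))
plan((.4227,-.2565,.19),tool(90))
im=grab_frame("scene")[:,:,::-1];cv2.imwrite("pics/scene5.png",im)
old=cv2.imread("pics/scene0.png")
c=lambda im,u,v,w,h:cv2.resize(im[v:v+h,u:u+w],(400,400),interpolation=cv2.INTER_CUBIC)
cv2.imwrite("pics/c5.png",np.hstack([c(im,235,115,50,50),c(im,195,300,80,80)]))
E
```

```text
[ 0.48  0.05  1.66 -0.    1.43 -0.29]
t 20.7 at [407.4 310.7 233. ] turn units [ 0.    0.   -9.09] then shift cm [ -1.53 -56.72   4.3 ] shift-first cm [-41.5  -38.69   4.29]
```

View pics/c5.png

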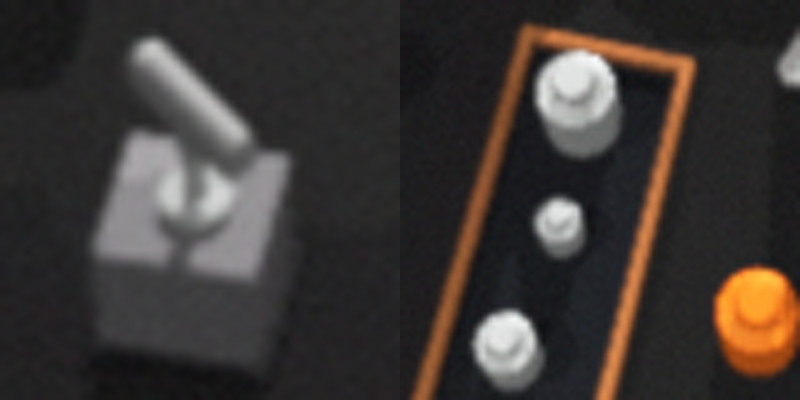

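The key is back in its stand with the collar on the block at (260,139), looking as it did at the start. The weights haven't moved, and weight500's knob is at scene (230,314.6). Next I'll work out the weight500 grasp.

>>> jog_arm([
  [[0, 0, 0, -2, -1.9, 0, 5.5], [0, 0, 0, -3.2, -3, 0, 5.5], [0, 0, 0, -3.4, -3.2, 0, 5.5], [0, 0, 0, -3.4, -3.2, 0, 5.5], [0, 0, 0, -3.4, -3.2, 0, 5.5], [0, 0, 0, -3.4, -3.2, 0, 5.5], [0, 0, 0, -3.4, -3.2, 0, 5.5], [0, 0, 0, -3.4, -3.2, 0, 5.5]],
])

```text
t: 21.55
ee_pos: [0.4135, -0.0421, 0.2308]
orientation: [-1.212, -2.894, 0.0]
contact_force: [1.0, -0.6, -0.7]
finger_gap: 0.0551
gripper_force: 0.0
```

>>> jog_arm([
  [[0, 0, 0, -3.4, -3.2, 0, 5.6], [0, 0, 0, -3.4, -3.2, 0, 5.6], [0, 0, 0, -3.4, -3.2, 0, 5.6], [0, 0, 0, -2, -1.9, 0, 5.6], [0, 0, -1, 0, 0, 0, 5.6], [0, 0, -1, 0, 0, 0, 5.6], [0, 0, -1, 0, 0, 0, 5.6], [0, 0, 0, 0, 0, 0, 5.6]],
])

```text
t: 22.35
ee_pos: [0.4176, -0.2077, 0.2305]
orientation: [-0.825, -3.027, -0.003]
contact_force: [-0.5, 0.7, 0.5]
finger_gap: 0.0564
gripper_force: 0.0
```

```bash
python3 - <<'E'
from h import *
np.set_printoptions(suppress=True)
print(sensors.sense()["joint_positions"].round(2))
im=cv2.imread("pics/scene0.png").astype(int);t=cv2.imread("pics/top0.png")
print("w",f(at("scene",(230,314.6),.07)),f(at("scene",(230,317.6),.053)),f(at("top",(347,237.6),.053)))
w=np.array([.4227,-.2565,.006]); R=tool(60,38)
tcp=w+[0,0,.03]+.019*R.as_matrix()[:,2]; print(f(tcp),R.as_matrix().round(2))
plan(tcp-.09*R.as_matrix()[:,2],R)
E
```

```text
[-0.65 -0.05  1.76  0.    1.43 -1.69]
w [ 425.2 -255.8   70. ] [ 424.  -257.6   53. ] [ 421.4 -253.6   53. ]
[ 432.8 -262.3   21. ] [[-0.68  0.5   0.53]
 [ 0.39  0.87 -0.31]
 [-0.62  0.   -0.79]]
t 22.35 at [ 417.6 -207.7  230.5] turn units [-0.03 -7.65 -0.1 ] then shift cm [ 9.71 -3.98 10.  ] shift-first cm [ 1.39 -4.   13.86]
```

>>> jog_arm([
  [[0, -0.95, 0, 0, 0, 0, 5.6], [0, -0.95, 0, 0, 0, 0, 5.6], [0, -0.95, 0, 0, 0, 0, 5.6], [0, -0.95, 0, 0, 0, 0, 5.6], [0, -0.95, 0, 0, 0, 0, 5.6], [0, -0.95, 0, 0, 0, 0, 5.6], [0, -0.95, 0, 0, 0, 0, 5.6], [0, -0.95, 0, 0, 0, 0, 5.6]],
])

```text
t: 23.15
ee_pos: [0.4183, -0.2077, 0.2315]
orientation: [0.657, 2.403, -0.224]
contact_force: [-0.6, 0.4, -0.4]
finger_gap: 0.0561
gripper_force: 0.0
```

>>> jog_arm([
  [[0, 0, 0, 2, -1, 2, 5.6], [0, 0, 0, 2.4, -1, 2.4, 5.6], [0, 0, 0, 2.4, -1, 2.4, 5.6], [0, 0, 0, 1.9, -1, 2, 5.6], [0, 0, 0, 1, 0, 1, 5.6], [0, 0, 0, 0, 0, 0, 5.6], [0, 0, 0, 0, 0, 0, 5.6]],
])

```text
t: 23.85
ee_pos: [0.3856, -0.2347, 0.0956]
orientation: [0.657, 2.408, -0.223]
contact_force: [-0.3, 0.1, 0.6]
finger_gap: 0.0559
gripper_force: 0.0
```

```bash
python3 - <<'E'
from h import *
np.set_printoptions(suppress=True)
print(sensors.sense()["joint_positions"].round(2))
w=np.array([.4233,-.2563,.006]); R=tool(60,38)
plan(w+[0,0,.03]+.019*R.as_matrix()[:,2],R)
E
```

```text
[-0.93 -0.32  2.46  0.58  0.45 -2.42]
t 23.85 at [ 385.6 -234.7   95.6] turn units [-0.04 -0.05 -0.09] then shift cm [0.25 0.02 9.27] shift-first cm [0.21 0.05 9.27]
```

>>> jog_arm([
  [[0, 0, 0, 0.2, 0, 1.5, 5.6], [0, 0, 0, 0, 0, 2, 5.6], [0, 0, 0, 0, 0, 2, 5.6], [0, 0, 0, 0, 0, 1, 5.6], [0, 0, 0, 0, 0, 0, 5.6]],
])

```text
t: 24.35
ee_pos: [0.4193, -0.254, 0.0432]
orientation: [0.656, 2.408, -0.222]
contact_force: [0.0, 0.1, 0.1]
finger_gap: 0.0558
gripper_force: 0.0
```

```bash
python3 - <<'E'
from h import *
np.set_printoptions(suppress=True)
print(sensors.sense()["joint_positions"].round(3))
w=np.array([.4233,-.2563,.006]); R=tool(60,38)
plan(w+[0,0,.03]+.019*R.as_matrix()[:,2],R)
s=grab_frame("scene")[:,:,::-1].astype(int)
E
```

```text
[-0.869 -0.028  2.4    0.987  0.247 -2.813]
t 24.35 at [ 419.3 -254.    43.2] turn units [-0.04 -0.04 -0.08] then shift cm [ 0.08 -0.    2.75] shift-first cm [0.07 0.01 2.75]
```

>>> jog_arm([
  [[0, 0, 0, 0, 0, -1.5, 5.6], [0, 0, 0, 0, 0, -2, 5.6], [0, 0, 0, 0, 0, -2, 5.6], [0, 0, 0, 0, 0, 0, 5.6]],
])

```text
t: 24.8
ee_pos: [0.3903, -0.2385, 0.0903]
orientation: [0.652, 2.402, -0.23]
contact_force: [0.9, 0.3, 0.2]
finger_gap: 0.0562
gripper_force: 0.0
```

```bash
python3 - <<'E'
from h import *
np.set_printoptions(suppress=True)
print(sensors.sense()["joint_positions"].round(3))
w=np.array([.4233,-.2563,.006]); R=tool(48,37)
plan(w+[0,0,.03]+(.019-.06)*R.as_matrix()[:,2],R)
E
```

```text
[-0.918 -0.286  2.459  0.623  0.408 -2.465]
t 24.8 at [ 390.3 -238.5   90.3] turn units [1.38 0.25 1.85] then shift cm [0.35 0.89 2.43] shift-first cm [0.28 0.64 2.51]
```

>>> jog_arm([
  [[0.46, 0.08, 0.62, 0, 0, 0, 5.6], [0.46, 0.08, 0.62, 0, 0, 0, 5.6], [0.46, 0.08, 0.62, 0, 0, 0, 5.6], [0, 0, 0, 0, 0, 0, 5.6]],
])

```text
t: 25.2
ee_pos: [0.3896, -0.2367, 0.0862]
orientation: [0.85, 2.377, -0.28]
contact_force: [-0.3, 0.6, -0.3]
finger_gap: 0.056
gripper_force: 0.0
```

```bash
python3 - <<'E'
from h import *
np.set_printoptions(suppress=True)
print(sensors.sense()["joint_positions"].round(3))
w=np.array([.4233,-.2563,.006]); R=tool(48,37)
plan(w+[0,0,.03]+(.019-.06)*R.as_matrix()[:,2],R)
E
```

```text
[-0.779 -0.259  2.436  0.173  0.332 -1.808]
t 25.2 at [ 389.6 -236.7   86.2] turn units [ 0.33 -0.07  0.42] then shift cm [-0.03  0.8   2.21] shift-first cm [-0.07  0.73  2.23]
```

```bash
python3 - <<'E'
from h import *
np.set_printoptions(suppress=True)
w=np.array([.4233,-.2563,.006])
R=tool(51,33)
plan(w+[0,0,.033]+(.019-.05)*R.as_matrix()[:,2],R)
E
```

```text
t 25.2 at [ 389.6 -236.7   86.2] turn units [-0.03  0.73 -0.06] then shift cm [-0.66  0.6   2.96] shift-first cm [-0.47  0.61  2.99]
```

>>> jog_arm([
  [[0, 0.73, 0, 0, 0, 0, 5.6], [0, 0, 0, -0.6, 0.6, 0, 5.6], [0, 0, 0, 0, 0, 1.5, 5.6], [0, 0, 0, 0, 0, 1.4, 5.6], [0, 0, 0, 0, 0, 0, 5.6], [0, 0, 0, 0, 0, 0, 5.6]],
])

```text
t: 25.8
ee_pos: [0.4084, -0.2457, 0.0646]
orientation: [0.875, 2.437, -0.255]
contact_force: [-0.1, -0.0, -0.4]
finger_gap: 0.056
gripper_force: 0.0
```

```bash
python3 - <<'E'
from h import *
np.set_printoptions(suppress=True)
print(sensors.sense()["joint_positions"].round(3))
w=np.array([.4233,-.2563,.006])
R=tool(51,33)
plan(w+[0,0,.033]+(.019)*R.as_matrix()[:,2],R)
E
```

```text
[-0.748 -0.117  2.355  0.103  0.333 -1.717]
t 25.8 at [ 408.4 -245.7   64.6] turn units [-0.03 -0.03 -0.09] then shift cm [-0.14  0.11  5.04] shift-first cm [-0.15  0.13  5.04]
```

>>> jog_arm([
  [[0, 0, 0, -0.1, 0.1, 1, 5.6], [0, 0, 0, 0, 0, 1.3, 5.6], [0, 0, 0, 0, 0, 1.2, 5.6], [0, 0, 0, 0, 0, 0.8, 5.6], [0, 0, 0, 0, 0, 0.5, 5.6], [0, 0, 0, 0, 0, 0.2, 5.6], [0, 0, 0, 0, 0, 0, 5.6]],
])

```text
t: 26.5
ee_pos: [0.4312, -0.2631, 0.0238]
orientation: [0.876, 2.435, -0.256]
contact_force: [-1.0, 1.0, 0.7]
finger_gap: 0.0558
gripper_force: 0.0
```

```bash
python3 - <<'E'
from h import *
np.set_printoptions(suppress=True)
print(sensors.sense()["joint_positions"].round(3))
w=np.array([.4233,-.2563,.006])
R=tool(51,33)
plan(w+[0,0,.033]+(.019)*R.as_matrix()[:,2],R)
E
```

```text
[-0.739  0.072  2.306  0.15   0.191 -1.758]
t 26.5 at [ 431.2 -263.1   23.8] turn units [-0.04 -0.01 -0.1 ] then shift cm [0.04 0.03 0.06] shift-first cm [0.04 0.03 0.06]
```

>>> jog_arm([
  [[0, 0, 0, 0, 0, 0, 4.6], [0, 0, 0, 0, 0, 0, 4], [0, 0, 0, 0, 0, 0, 3.5], [0, 0, 0, 0, 0, 0, 3.3], [0, 0, 0, 0, 0, 0, 3.3], [0, 0, 0, 0, 0, 0, 3.3], [0, 0, 0, 0, 0, 0, 3.3]],
], squeeze=45)

```text
t: 27.2
ee_pos: [0.4315, -0.2636, 0.0243]
orientation: [0.875, 2.434, -0.257]
contact_force: [-4.5, -1.6, 6.5]
finger_gap: 0.0369
gripper_force: 44.9
```

```bash
python3 - <<'E'
from h import *
np.set_printoptions(suppress=True)
s=sensors.sense();M=Ro.from_rotvec(s["orientation"]).as_matrix();print(M.round(2))
p=s["ee_pos"];up=p+[0,0,.12];print("raise in tool cm",M.T@[0,0,1])
E
```

```text
[[-0.65  0.64  0.42]
 [ 0.53  0.77 -0.35]
 [-0.55  0.   -0.84]]
raise in tool cm [-0.54528743  0.00167744 -0.83824746]
```

>>> jog_arm([
  [[0, 0, 0, -0.3, 0, -0.45, 3.3], [0, 0, 0, -0.6, 0, -0.9, 3.3], [0, 0, 0, -1, 0, -1.5, 3.3], [0, 0, 0, -1.4, 0, -2.1, 3.3], [0, 0, 0, -1.4, 0, -2.1, 3.3], [0, 0, 0, -1.4, 0, -2.1, 3.3], [0, 0, 0, -0.8, 0, -1.2, 3.3], [0, 0, 0, -0.3, 0, -0.5, 3.3]],
])

```text
t: 28.0
ee_pos: [0.4316, -0.2633, 0.1542]
orientation: [0.876, 2.436, -0.256]
contact_force: [-0.2, 0.6, -5.2]
finger_gap: 0.0372
gripper_force: 44.9
```

```bash
python3 - <<'E'
from h import *
np.set_printoptions(suppress=True)
s=sensors.sense();M=Ro.from_rotvec(s["orientation"]).as_matrix()
print(s["joint_positions"].round(3),f(s["ee_pos"]),s["contact_force"].round(1))
# weight as gripped: compare bright blob centroid in scene with prediction
im=grab_frame("scene")[:,:,::-1].copy();cv2.imwrite("pics/scene6.png",im)
plan((.51,-.02,.165),tool(80,33)); plan((.47,-.15,.16),tool(62,33))
E
```

```text
[-0.739 -0.248  2.222  0.051  0.595 -1.653] [ 431.6 -263.3  154.2] [-0.2  0.6 -5.2]
t 28.05 at [ 431.7 -263.4  154.3] turn units [-3.19 -0.01 -4.96] then shift cm [-3.51 25.33  1.  ] shift-first cm [ 7.37 23.77 -5.99]
t 28.05 at [ 431.7 -263.4  154.3] turn units [-1.23 -0.02 -1.94] then shift cm [ 1.32 11.81 -1.54] shift-first cm [ 3.28 11.19 -2.77]
```

>>> jog_arm([
  [[0, 0, 0, 0.5, 1.6, -0.4, 3.3], [0, 0, 0, 0.7, 2.5, -0.6, 3.3], [0, 0, 0, 0.8, 2.8, -0.7, 3.3], [0, 0, 0, 0.8, 2.7, -0.7, 3.3], [0, 0, 0, 0.5, 1.6, -0.4, 3.3], [0, 0, 0, 0, 0, 0, 3.3], [-0.5, 0, -0.8, 0, 0, 0, 3.3], [-0.5, 0, -0.8, 0, 0, 0, 3.3]],
])

```text
t: 28.85
ee_pos: [0.4687, -0.1492, 0.1572]
orientation: [0.664, 2.497, -0.197]
contact_force: [0.0, -0.1, -5.9]
finger_gap: 0.0372
gripper_force: 44.9
```

>>> jog_arm([
  [[-0.5, 0, -0.8, 0, 0, 0, 3.3], [-0.5, 0, -0.8, 0, 0, 0, 3.3], [-0.5, 0, -0.8, 0, 0, 0, 3.3], [-0.5, 0, -0.8, 0, 0, 0, 3.3], [-0.1, 0, -0.1, 0, 0, 0, 3.3], [0, 0, 0, 0, 0, 0, 3.3]],
])

```text
t: 29.45
ee_pos: [0.4691, -0.1512, 0.1584]
orientation: [0.239, 2.561, -0.074]
contact_force: [0.1, 0.2, -5.1]
finger_gap: 0.0372
gripper_force: 44.9
```

```bash
python3 - <<'E'
from h import *
np.set_printoptions(suppress=True)
s=sensors.sense();M=Ro.from_rotvec(s["orientation"]).as_matrix()
print(s["joint_positions"].round(3),M.round(3))
plan((.51,-.02,.165),tool(80,33))
E
```

```text
[-0.665 -0.293  2.243  0.388  0.709 -2.284] [[-0.827  0.186  0.531]
 [ 0.155  0.983 -0.103]
 [-0.541 -0.003 -0.841]]
t 29.45 at [ 469.1 -151.2  158.4] turn units [-0.11 -0.05 -0.1 ] then shift cm [-1.83 13.63  0.4 ] shift-first cm [-1.71 13.65  0.27]
```

>>> jog_arm([
  [[0, 0, 0, -0.2, 1.6, 0, 3.3], [0, 0, 0, -0.4, 2.7, 0.1, 3.3], [0, 0, 0, -0.4, 3, 0.1, 3.3], [0, 0, 0, -0.4, 3, 0.1, 3.3], [0, 0, 0, -0.2, 2.2, 0, 3.3], [0, 0, 0, -0.1, 1.1, 0, 3.3], [0, 0, 0, 0, 0, 0, 3.3], [0, 0, 0, 0, 0, 0, 3.3]],
])

```text
t: 30.25
ee_pos: [0.5102, -0.019, 0.1652]
orientation: [0.233, 2.56, -0.074]
contact_force: [0.2, -0.1, -4.7]
finger_gap: 0.0373
gripper_force: 44.9
```

```bash
python3 - <<'E'
from h import *
np.set_printoptions(suppress=True)
s=sensors.sense();M=Ro.from_rotvec(s["orientation"]).as_matrix()
print(s["joint_positions"].round(3),M.round(3))
R=tool(79.5,32.9)
plan(np.array([.5845,-.015,.125])+[*(.019*M[:2,2]),0],R)
E
```

```text
[-0.218 -0.251  2.198  0.027  0.622 -1.624] [[-0.827  0.182  0.532]
 [ 0.151  0.983 -0.102]
 [-0.542 -0.004 -0.84 ]]
t 30.25 at [510.2 -19.  165.2] turn units [-0.03 -0.02  0.03] then shift cm [-4.75  1.74  7.87] shift-first cm [-4.77  1.75  7.85]
```

>>> jog_arm([
  [[0, 0, 0, -0.6, 0.2, 1, 3.3], [0, 0, 0, -1, 0.4, 1.6, 3.3], [0, 0, 0, -1.1, 0.4, 1.9, 3.3], [0, 0, 0, -1, 0.4, 1.6, 3.3], [0, 0, 0, -0.7, 0.2, 1.2, 3.3], [0, 0, 0, -0.3, 0.1, 0.5, 3.3], [0, 0, 0, 0, 0, 0, 3.3], [0, 0, 0, 0, 0, 0, 3.3]],
])

```text
t: 31.05
ee_pos: [0.5937, -0.0184, 0.1257]
orientation: [0.236, 2.559, -0.075]
contact_force: [0.5, 0.1, -4.9]
finger_gap: 0.037
gripper_force: 44.9
```

```bash
python3 - <<'E'
from h import *
np.set_printoptions(suppress=True)
s=sensors.sense();M=Ro.from_rotvec(s["orientation"]).as_matrix()
print(s["joint_positions"].round(3),s["contact_force"].round(1))
plan(np.array([.5845,-.015,.108])+[*(.019*M[:2,2]),0],tool(79.5,32.9))
E
```

```text
[-0.17   0.026  2.052 -0.023  0.491 -1.54 ] [ 0.5  0.1 -4.9]
t 31.05 at [593.7 -18.4 125.7] turn units [-0.04 -0.01  0.01] then shift cm [0.9  0.16 1.52] shift-first cm [0.9  0.17 1.52]
```

>>> jog_arm([
  [[0, 0, 0, 0.3, 0.1, 0.5, 3.3], [0, 0, 0, 0.3, 0.1, 0.5, 3.3], [0, 0, 0, 0.2, 0, 0.3, 3.3], [0, 0, 0, 0.1, 0, 0.2, 3.3], [0, 0, 0, 0, 0, 0, 3.3], [0, 0, 0, 0, 0, 0, 3.3]],
])

```text
t: 31.65
ee_pos: [0.5953, -0.0162, 0.1085]
orientation: [0.234, 2.558, -0.074]
contact_force: [-0.0, -0.7, -3.8]
finger_gap: 0.0369
gripper_force: 44.9
```

```bash
python3 - <<'E'
from h import *
np.set_printoptions(suppress=True)
s=sensors.sense();M=Ro.from_rotvec(s["orientation"]).as_matrix()
print(s["contact_force"].round(1))
plan(np.array([.5845,-.015,.104])+[*(.019*M[:2,2]),0],tool(79.5,32.9))
t=grab_frame("scene")[:,:,::-1]; cv2.imwrite("pics/scene7.png",t)
# bright weight side vs. pan: predicted outline pixels
for z in(.09,.137,.154): print(px("scene",(.5845,-.015,z)).round(1))
E
```

```text
[-0.  -0.7 -3.8]
t 31.65 at [595.3 -16.2 108.5] turn units [-0.04  0.    0.02] then shift cm [ 0.29 -0.08  0.35] shift-first cm [ 0.29 -0.08  0.35]
[306.1 231.6]
[307.2 222.4]
[307.6 218.9]
```

Next I'll lower it in 1 mm steps, watching the force.

>>> jog_arm([
  [[0, 0, 0, 0.1, 0, 0.1, 3.3], [0, 0, 0, 0.1, 0, 0.1, 3.3], [0, 0, 0, 0.05, 0, 0.1, 3.3], [0, 0, 0, 0, 0, 0, 3.3]],
])

```text
t: 32.1
ee_pos: [0.5947, -0.0161, 0.1044]
orientation: [0.235, 2.558, -0.074]
contact_force: [-0.2, -0.0, -4.8]
finger_gap: 0.0372
gripper_force: 44.9
```

>>> jog_arm([
  [[0, 0, 0, 0.05, 0, 0.08, 3.3], [0, 0, 0, 0, 0, 0, 3.3], [0, 0, 0, 0, 0, 0, 3.3]],
])

```text
t: 32.4
ee_pos: [0.5949, -0.0162, 0.1038]
orientation: [0.234, 2.558, -0.074]
contact_force: [-0.1, -1.5, -3.3]
finger_gap: 0.0372
gripper_force: 44.9
```

>>> jog_arm([
  [[0, 0, 0, 0.05, 0, 0.08, 3.3], [0, 0, 0, 0, 0, 0, 3.3], [0, 0, 0, 0, 0, 0, 3.3]],
])

```text
t: 32.7
ee_pos: [0.595, -0.0162, 0.1029]
orientation: [0.234, 2.558, -0.074]
contact_force: [-1.6, 0.1, -2.5]
finger_gap: 0.0367
gripper_force: 44.9
```

>>> jog_arm([
  [[0, 0, 0, 0.05, 0, 0.08, 3.3], [0, 0, 0, 0, 0, 0, 3.3], [0, 0, 0, 0, 0, 0, 3.3]],
])

```text
t: 33.0
ee_pos: [0.595, -0.0162, 0.1021]
orientation: [0.234, 2.558, -0.074]
contact_force: [-1.7, -0.5, -0.9]
finger_gap: 0.0369
gripper_force: 44.9
```

>>> jog_arm([
  [[0, 0, 0, 0.03, 0, 0.04, 3.3], [0, 0, 0, 0, 0, 0, 3.3], [0, 0, 0, 0, 0, 0, 3.3]],
])

```text
t: 33.3
ee_pos: [0.595, -0.0162, 0.1015]
orientation: [0.234, 2.558, -0.074]
contact_force: [-1.4, 0.3, -0.3]
finger_gap: 0.0373
gripper_force: 44.9
```

>>> jog_arm([
  [[0, 0, 0, 0, 0, 0, 3.9], [0, 0, 0, 0, 0, 0, 4.5], [0, 0, 0, 0, 0, 0, 5.4], [0, 0, 0, 0, 0, 0, 5.8], [0, 0, 0, 0, 0, 0, 5.8]],
])

```text
t: 33.8
ee_pos: [0.595, -0.0162, 0.1015]
orientation: [0.234, 2.558, -0.074]
contact_force: [-0.1, 0.6, -0.5]
finger_gap: 0.058
gripper_force: 0.0
```

>>> jog_arm([
  [[0, 0, 0, 0, 0, -0.8, 5.8], [0, 0, 0, 0, 0, -2, 5.8], [0, 0, 0, 0, 0, -3, 5.8], [0, 0, 0, 0, 0, -3, 5.8], [0, 0, 0, 0, 0, -3, 5.8], [0, 0, 0, 0, 0, -2, 5.8], [0, 0, 0, 0, 0, 0, 5.8], [0, 0, 0, 0, 0, 0, 5.8]],
])

```text
t: 34.6
ee_pos: [0.5212, -0.002, 0.2175]
orientation: [0.234, 2.557, -0.074]
contact_force: [-0.4, -0.3, -0.4]
finger_gap: 0.0579
gripper_force: 0.0
```

```bash
python3 - <<'E'
from h import *
np.set_printoptions(suppress=True)
im=grab_frame("scene")[:,:,::-1];t=grab_frame("top")[:,:,::-1]
cv2.imwrite("pics/s8.png",im);cv2.imwrite("pics/t8.png",t)
s0=cv2.imread("pics/scene0.png").astype(int);t0=cv2.imread("pics/top0.png").astype(int)
print(sensors.sense()["joint_positions"].round(2),sensors.sense()["contact_force"].round(1))
# changed pixels around pan
for n,a,b,c in(("scene",im,s0,(.5845,-.015,.115)),("top",t,t0,(.5845,-.015,.115))):
    u,v=px(n,c).astype(int); d=np.abs(a.astype(int)-b).sum(2)[v-30:v+30,u-30:u+30]
    m=cv2.morphologyEx((d>60).astype(np.uint8),cv2.MORPH_OPEN,np.ones((3,3)))
    k,_,st,ce=cv2.connectedComponentsWithStats(m); print(n,"expect",(u,v),[((ce[i]+[u-30,v-30]).round(1),st[i]) for i in range(1,k)])
    print([px(n,(.5845+dx,-.015+dy,z)).round(1) for dx,dy,z in((-.019,0,.107),(.019,0,.107),(0,.019,.13),(0,-.019,.083),(0,0,.147))])
# tray and key blobs vs start
for box in((205,330,50,65),(240,115,40,50)):
    u,v,w,h=box
    for q in(s0,im.astype(int)): 
        m=(q.max(2)[v:v+h,u:u+w]>120).astype(np.uint8); M=cv2.moments(m,True); print(round(M["m10"]/M["m00"]+u,2),round(M["m01"]/M["m00"]+v,2),M["m00"])
E
```

```text
[-0.16 -0.29  2.11 -0.02  0.75 -1.53] [ 0.4  0.1 -0.3]
scene expect (np.int64(306), np.int64(226)) [(array([319. , 196.5]), array([39,  0,  9,  2, 18], dtype=int32)), (array([278.5, 204.3]), array([ 0,  3,  7, 10, 51], dtype=int32)), (array([313.9, 214.5]), array([35, 11,  8, 18, 90], dtype=int32)), (array([295.1, 227.4]), array([  7,  17,  23,  26, 368], dtype=int32)), (array([315.3, 232.1]), array([ 33,  30,  14,  13, 127], dtype=int32))]
[array([299.2, 227.5]), array([313.8, 229.2]), array([307.7, 217.5]), array([305.2, 239.2]), array([307.4, 220.4])]
top expect (np.int64(278), np.int64(186)) [(array([269. , 192.3]), array([  3,  26,  32,  25, 421], dtype=int32)), (array([267.8, 210.8]), array([  4,  46,  39,  14, 265], dtype=int32)), (array([267. , 206.5]), array([18, 49,  3,  4, 12], dtype=int32))]
[array([278.1, 192.7]), array([278.3, 181.4]), array([272.5, 186.1]), array([283.7, 188.1]), array([278.3, 185.5])]
225.3 361.37 553.0
223.15 361.26 454.0
258.48 137.71 359.0
253.32 148.2 507.0
```

>>> jog_arm([
  [[0, 0, 0, -1, 2, -2.5, 5.8], [0, 0, 0, -1, 2.5, -2.5, 5.8], [0, 0, 0, -1, 3, -2, 5.8], [0, 0, 0, -1, 3, -1, 5.8], [0, 0, 0, -1, 3, -1, 5.8], [0, 0, 0, -1, 3, 0, 5.8], [0, 0, 0, 0, 2, 0, 5.8], [0, 0, 0, 0, 0, 0, 5.8]],
])

```text
t: 35.5
ee_pos: [0.5568, 0.1822, 0.3222]
orientation: [0.23, 2.562, -0.074]
contact_force: [0.5, -0.3, 0.3]
finger_gap: 0.0581
gripper_force: 0.0
```

```bash
python3 - <<'E'
from h import *
np.set_printoptions(suppress=True,linewidth=200)
im=grab_frame("scene")[:,:,::-1];t=grab_frame("top")[:,:,::-1]
cv2.imwrite("pics/s9.png",im);cv2.imwrite("pics/t9.png",t)
print("scene gray"); g=cv2.cvtColor(im,cv2.COLOR_BGR2GRAY); print("cols",list(range(288,328,2)))
for v in range(206,250,2): print(v,*g[v,288:328:2])
g=cv2.cvtColor(t,cv2.COLOR_BGR2GRAY); print("top cols 262..296")
for v in range(170,208,2): print(v,*g[v,262:298:2])
E
```

```text
scene gray
cols [288, 290, 292, 294, 296, 298, 300, 302, 304, 306, 308, 310, 312, 314, 316, 318, 320, 322, 324, 326]
206 210 180 158 97 87 70 71 55 55 67 248 251 151 115 111 110 110 108 109 135
208 248 248 231 195 194 195 194 194 196 182 250 251 207 207 202 199 195 195 176 179
210 248 249 240 197 198 199 199 197 199 203 251 251 229 228 226 227 227 227 228 228
212 248 247 214 197 198 199 199 197 196 213 252 249 227 227 227 227 227 226 227 227
214 248 248 237 197 191 169 159 165 166 206 252 246 209 224 226 226 227 228 227 227
216 248 247 197 150 148 157 154 138 130 204 252 244 198 196 202 217 226 226 226 227
218 245 216 199 159 130 130 135 135 151 222 252 244 184 179 200 200 202 224 226 226
220 187 214 210 134 144 157 155 152 147 236 252 239 187 191 186 191 200 188 218 227
222 212 217 177 154 158 160 155 152 142 245 252 225 179 191 204 201 184 202 188 216
224 219 177 211 157 156 157 137 160 149 248 252 195 179 187 204 206 200 186 200 176
226 201 222 208 155 151 125 114 166 174 250 251 198 196 187 184 188 204 195 187 190
228 178 224 206 153 128 152 119 123 183 251 251 202 199 168 172 18
[... 1616 characters left out ...]
 154 144 143 116
190 143 144 157 150 135 141 123 136 149 147 131 144 137 146 154 143 143 115
192 142 140 155 153 138 144 125 114 121 119 131 144 134 149 151 138 143 113
194 133 139 148 154 145 132 145 142 139 142 141 131 143 152 149 138 137 117
196 111 142 138 153 154 146 137 139 140 136 132 142 152 150 140 143 119 147
198 111 133 145 146 157 159 160 154 154 167 171 173 171 153 159 155 118 184
200 164 119 158 179 180 193 199 199 198 204 203 198 188 182 180 125 158 226
202 234 194 145 189 197 190 190 193 193 192 192 188 189 177 125 143 214 241
204 243 239 197 146 164 187 193 192 190 189 191 183 149 125 171 225 239 243
206 243 243 240 216 166 142 151 150 147 144 135 140 172 211 238 243 244 244
```

```bash
python3 - <<'E'
from h import *
a=cv2.imread("pics/scene0.png");b=cv2.imread("pics/s9.png")
for u,v,w,h in((206,336,26,44),(240,115,40,50)):
    for q in(a,b):
        m=(q.min(2)[v:v+h,u:u+w]>120).astype(np.uint8); k,_,st,ce=cv2.connectedComponentsWithStats(m); print([(ce[i]+[u,v]).round(1).tolist() for i in range(1,k) if st[i,4]>20])
E
```

```text
[[226.3, 344.1], [215.8, 368.2]]
[[226.1, 343.6], [215.4, 369.1]]
[[258.6, 126.9], [258.3, 140.8]]
[[258.2, 126.1], [258.2, 140.2]]
```

>>> jog_arm([
  [[0, 0, 0, -0.8, 0, -1.5, 5.8], [0, 0, 0, -0.8, 0, -1.5, 5.8], [0, 0, 0, -0.8, 0, -1.5, 5.8], [0, 0, 0, 0, 0, 0, 5.8], [0, 0, 0, 0, 0, 0, 5.8]],
])

```text
t: 36.1
ee_pos: [0.5521, 0.1799, 0.3746]
orientation: [0.236, 2.559, -0.075]
contact_force: [0.4, -0.3, 0.1]
finger_gap: 0.0579
gripper_force: 0.0
```

```bash
python3 -c "
from bench import workorder; print(workorder.close_job())"
```

```text
the job is handed in; nothing more can be done
None
```

I handed the job in at about 36 s with the lock turned to its stop, the key back in its stand, and the 500 g weight on the pan within about 2 mm of centre by my camera check; the hand-in gave no verdict.

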